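# Weigh a cast bar on the trip balance

## Robot

A 6-joint arm with a two-finger parallel gripper is mounted at the origin on a cart in front of the work surface, level with it; the furniture and walls round the work are solid. World frame = base frame: x ahead of the robot, y to its left, z up, the work surface at z = 0. Lengths are in m, angles in degrees, forces in N, time in s.
With the tool pointing down it reaches from about 0.35 to 0.875 m from the base axis. Payload 4.2 kg.
Tool frame: the origin (TCP) lies midway between the tips of the shut fingers; the grasp point (between the pads) lies 19 mm behind it; y points along the fingers, z is the direction in which the jaws open and shut, and the axes are right-handed (so a half turn about y gives the same grasp; the last joint's range is limited). The gripper opens to 87 mm and grips with 3 to 60 N. Pads are 19 mm wide; open, the fingers measure 117 mm over their backs; the gripper's body (75 mm by 190 mm) begins 51 mm behind the grasp point.
Start: joints at [-52.391, 22.042, 0.453, 0, -68.411, -14.817], TCP at [0.242, -0.576, 0.223] pointing down, gripper open.
Joint ranges: [-179.83, 179.83], [-69.29, 118.12], [-61.27, 80.66], [-181.25, 117.63], [-171.15, -9.14], [-177.46, 177.46]. Speed limits (degrees/s): [159.86, 159.86, 180, 180, 180, 180].

## Interface

Orientations are given as [roll, pitch, yaw] about the fixed x, y, z axes, in that order (R = Rz(yaw) Ry(pitch) Rx(roll)).
In Python, from workcell import env gives the robot as it stands. The module is installed in compiled form; this text tells all that it offers. Calls block until the motion is done:
- env.goto(position, orientation): joint-space move of the TCP to a pose.
- env.move_straight(position, rotation=None, rate=0.15, force_limit=None): straight line of the TCP; rotation=None keeps the orientation; rate is the mean speed in m/s. With force_limit (N) it stops when the force on the tool has changed by that much, and returns True; else False.
- env.set_joints(angles): joint-space move.
- env.gripper_to(opening, grasp_force=None): opening from 0.0 (shut) to 1.0 (fully open); grasp_force is the grip in N (None keeps the last); returns when the fingers have stopped.
- env.dwell(seconds).
- env.inverse_kinematics(position, orientation): joint angles nearest the present ones, or None.
- env.read_state(): the state.
- env.grab_frame(name): name is "scene" or "top" or "wrist"; returns a dict with "image" (480x640x3 uint8, blue, green, red), "fx", "fy", "cx", "cy" (pixels), "D" ([k1, k2, p1, p2, k3] as OpenCV has them; the pictures are not rectified), "position" and "orientation" of the camera in the world. Camera axes: x right, y up, looking along -z (the intrinsics and any distortion apply to the point x, -y, -z); pixel columns grow to the right and rows downward; lengths in m; the calibration is good to about 2 mm. A picture is of the moment at which its call begins. There is no depth.
A pose or a line that the arm cannot do raises env.Unreachable and nothing moves.
- env.close_job(): hands the job in, once; it reports no verdict.
Trained networks look in a picture, given as the dict that the camera call returned (one of the last four; its "shot" number tells which), for a name from the list of things; names that differ only in an ending like _2 or _b are one class to them, and where a whole thing is asked for, a point or a joint stands for the part that bears it (a point fixed in the world has none). Each returns a list of dicts, best first, with "score" (0 to 1); they miss things now and then, are a little off and sometimes report something else, mostly with a low value. They report only what shows in the picture. A call takes as long as a camera call.
- env.search_frame(picture, thing): "xyz" ([x, y, z] in m, in world coordinates, good to about 4 mm: the middle of the surface that is visible of it).
- env.trace(picture, thing): "mask" (480x640 bool, what is visible of it).
The state is a dict: "clock": time; "joint_positions": joint angles; "qvel": joint speeds; "joint_torque": joint torques, N m; "position": TCP position; "tool_rot": TCP orientation; "force": force on the tool from outside, world axes, zero at the start; "wrist_torque": the same for the moment, N m; "opening": opening from 0.0 (shut) to 1.0 (fully open).
Only numpy, scipy, OpenCV 4.12 (cv2) and the standard library are available. Lean on these libraries where they do the work, as an engineer would, in place of code of your own. Each camera call takes 0.05 s, during which the arm holds its last target. There are 200 camera calls.

## Task

Weigh the yellow metal bar that lies on the left pan of the balance. Stand the big 100 g brass weight upright on the right pan, add the small 50 g one beside it only if the bar turns out to need it (otherwise leave it in its block), and slide the brass poise along the front bar until the beam comes to rest level by itself, with the red pointer in the green band. Leave the bar lying on its pan and do not disturb the other things on the bench.

Things in the scene. Friction and masses are not known exactly. Their poses are not given: they have to be found in the camera images.
- balance_centre (a point): Beam pivot of a grey two-pan trip balance, fixed to the bench: 60 mm above it. x = front to back, y = from right pan to left pan. Housing 86 x 304 mm, top 64 mm above the bench. Pans 100 mm left (+y) and right (-y) of this point. The poise bar runs along y at pivot height, 95 mm in front. Between the pans stands a scale plate 66 mm wide, 174 mm high, with red pointer and green band.
- beam (a joint): Tilt in rad: 0 = level, positive = left pan (bar) low, negative = right pan low; stops at +-0.15, green band +-0.03. Shows the bar minus (weights + poise reading), 0.01 rad per g, so 15 g off puts it on a stop. Pans stay horizontal, and where on a pan a load stands does not matter; they rise or sink 15 mm at a stop. Damped, settles in about 1 s. Starts left-low.
- poise (a joint): Position of the poise along its bar in m: 0 at the left end (reads 0 g), 0.12 at the right end (reads 60 g); each mm to the right counts as 0.5 g more on the right pan. Friction of about 0.5 N holds it where it is left.
- poise_fin (a point): Middle of the upper part (grip fin) of the brass poise, a block 16 mm across the bar and 14 mm along it; y axis along the bar to the left. Its top is 12 mm above this point; the top edge of the bar it rides on is 23 mm below this point. Push it along the bar, left or right. Bar and poise tilt with the beam: on the left-low stop the bar climbs to the right by 15 mm per 100 mm.
- right_pan_floor (a point): Centre of the flat floor of the empty right pan (steel dish, floor 96 mm across, rim 4 mm high), 95 mm above the bench when level, 110 mm at the start. The weights go here.
- left_pan_floor (a point): The same point of the left pan, on which the bar lies.
- cast_bar_mid (a point): Middle of the cast yellow metal bar, 24 x 50 x 12 mm, on the left pan. Its alloy and so its mass are unknown: between 108 and 204 g.
- weight_100_mid (a point): Middle of the big brass weight, 100 g, 32 mm high: body 22 mm across from the foot up to 23 mm, above it a knob 13 mm across. Stands upright 4 mm deep in its well in the weight block; z up.
- weight_50_mid (a point): Middle of the small brass weight, 50 g, 28 mm high: body 18 mm across from the foot up to 18 mm, above it a knob 11 mm across. Stands upright 4 mm deep in its well in the weight block; z up.
- weight_block: Fixed wooden block, 56 (x) x 112 (y) x 18 mm high, with the two wells 28 mm either side of its centre along y (big weight at +y, small one at -y). Origin at the centre of its underside.
- touchstone: Bystander: black flat touchstone, 40 x 64 x 11 mm. Origin at the centre of its underside.
- acid_bottle_1: Bystander: brown dropper bottle, 30 mm across, 82 mm high. Origin at the centre of its underside.
- acid_bottle_2: Bystander: a second brown dropper bottle, 30 mm across, 82 mm high. Origin at the centre of its underside.
- loupe: Bystander: opened folding loupe, 28 x 60 x 19 mm. Origin at the centre of its underside.
- rubber_stamp_1: Bystander: brown wooden hand stamp, 29 x 48 x 73 mm. Origin at the centre of its underside.
- bead_bar_1: Bystander: pink and white bead bar, 11 x 50 x 11 mm. Origin at the centre of its underside.
- bead_bar_2: Bystander: green, white and red bead bar, 11 x 50 x 11 mm. Origin at the centre of its underside.

How it is judged (in metres and radians):
At the end, for the whole second after the job is handed in: The beam rests within 0.03 rad of level (pointer in the green band) and is still; the 100 g weight stands upright on the right pan; the 50 g weight stands upright, either on the right pan too or in its block; the bar lies on the left pan, within 35 mm of its centre (value of joint beam between -0.03 and 0.03 rad and velocity of joint beam between -0.05 and 0.05 rad/s and horizontal distance between weight_100_mid and right_pan_floor below 0.045 m and z of weight_100_mid in the frame of right_pan_floor between 0.011 and 0.021 m and angle between each of weight_100_mid, weight_50_mid's own z axis and vertical below 0.2 rad and ((horizontal distance between weight_50_mid and right_pan_floor below 0.045 m and z of weight_50_mid in the frame of right_pan_floor between 0.009 and 0.019 m) or (horizontal distance between weight_50_mid and weight_block below 0.05 m and height (world z) of weight_50_mid below 0.045 m)) and horizontal distance between cast_bar_mid and left_pan_floor below 0.035 m and z of cast_bar_mid in the frame of left_pan_floor between 0.001 and 0.011 m); the robot touches nothing.
It fails at once if a bystander was moved by more than 30 mm (distance of any of touchstone, acid_bottle_1, acid_bottle_2, loupe, rubber_stamp_1, bead_bar_1, bead_bar_2 from where it was at the start of the episode above 0.03 m).
It also fails if it takes over 72 s, if anything falls off the work surface, if the arm or the gripper's body presses on something with over 40 N, if the wrist force passes 120 N, or if a joint passes its speed limit or range.

## Working session

There is one attempt and no reset: what is moved stays moved. The work goes in short steps, each a Python script; the robot and the scene stay as the last script left them, time stands still between calls to the robot, and variables do not carry over. Pictures are saved under pics/ and viewed, about 8 in all and at most 12, crops included, and the job is handed in when it is done.

```bash
mkdir -p pics
cat > h.py <<'E'
import numpy as np, cv2
from scipy.spatial.transform import Rotation as R
from workcell import env
def find(f,names,n=2):
    for t in names:
        for d in env.search_frame(f,t)[:n]: print(t,round(d['score'],2),np.round(d['xyz'],4))
def save(f,name,crop=None,s=1):
    im=f['image']
    if crop: im=im[crop[1]:crop[3],crop[0]:crop[2]]
    cv2.imwrite('pics/'+name,cv2.resize(im,None,fx=s,fy=s,interpolation=cv2.INTER_CUBIC))
def cam(f):
    o=np.array(f['orientation'],float)
    r=R.from_matrix(o) if o.shape==(3,3) else (R.from_euler('xyz',o,degrees=True) if o.size==3 else R.from_quat(o))
    return r,np.array(f['position'])
def K(f): return np.array([[f['fx'],0,f['cx']],[0,f['fy'],f['cy']],[0,0,1.]])
def onplane(f,uv,z):
    p=cv2.undistortPoints(np.array([[uv]],float),K(f),np.array(f['D'],float))[0,0]
    r,c=cam(f); d=r.apply([p[0],-p[1],-1]); return c+d*(z-c[2])/d[2]
def project(f,P):
    r,c=cam(f); q=r.inv().apply(np.atleast_2d(P)-c)*[1,-1,-1]
    return cv2.projectPoints(q,np.zeros(3),np.zeros(3),K(f),np.array(f['D'],float))[0][:,0]
E
python3 - <<'E'
from h import *
names='poise_fin right_pan_floor left_pan_floor cast_bar_mid weight_100_mid weight_50_mid weight_block touchstone acid_bottle_1 loupe rubber_stamp_1 bead_bar_1'.split()
fs={}
for n in('scene','top'):
    f=env.grab_frame(n);save(f,n+'0.png');print(n,f['position'],f['orientation'],f['fx'],f['D'])
    find(f,names)
print(env.read_state())
E
```

```text
scene [ 0.17201698 -0.98437292  0.82864698] [ 54.84776749  -1.10237001 -24.40380334] 526.8518926640552 [-0.14967353  0.          0.          0.          0.        ]
poise_fin 0.55 [ 0.6609 -0.292   0.0334]
right_pan_floor 0.58 [ 0.5575 -0.1138  0.1065]
left_pan_floor 0.57 [0.63   0.0497 0.0812]
weight_block 0.59 [ 0.5046 -0.3472  0.0205]
touchstone 0.69 [ 0.6424 -0.3989  0.0135]
acid_bottle_1 0.88 [ 0.6615 -0.2917  0.0374]
acid_bottle_1 0.65 [ 0.6864 -0.3381  0.0414]
loupe 0.64 [ 0.5997 -0.4613  0.0196]
rubber_stamp_1 0.82 [ 0.7349 -0.0935  0.0275]
rubber_stamp_1 0.64 [0.6292 0.0527 0.0818]
bead_bar_1 0.74 [ 0.7341 -0.0942  0.0245]
bead_bar_1 0.58 [ 0.4867 -0.3235  0.0341]
top [ 0.44632316 -0.03495664  1.41052929] [ 6.27813409e+00  1.59025660e-02 -8.92580401e+01] 508.98702134127376 [-0.1427513  0.         0.         0.         0.       ]
right_pan_floor 0.73 [ 0.5524 -0.1213  0.1099]
left_pan_floor 0.82 [0.5966 0.0698 0.0814]
left_pan_floor 0.68 [ 0.5049 -0.342   0.0182]
cast_bar_mid 0.22 [ 0.5971 -0.4529  0.0213]
weight_100_mid 0.37 [ 0.487  -0.3175  0.0345]
weight_block 0.9 [ 0.506
[... 248 characters left out ...]
.3 [ 0.5689 -0.0293  0.0797]
{'clock': 1.3, 'joint_positions': array([-5.23919908e+01,  2.20417173e+01,  4.52522462e-01,  1.43374753e-03,
       -6.84114506e+01, -1.48159662e+01]), 'qvel': array([-0.08919652, -0.04135045, -0.0594701 , -0.06215101,  0.04046569,
       -0.00566694]), 'joint_torque': array([-9.31811633e-05, -3.90471840e+01,  1.87630069e+01,  4.22466248e+00,
        1.54560828e-02, -1.17691872e-06]), 'position': array([ 0.2421189 , -0.57617595,  0.22255269]), 'tool_rot': array([-8.99997168e+01,  1.45391042e-03,  2.27925706e+01]), 'force': array([-1.33437973, -1.02612356, -0.51553668]), 'wrist_torque': array([ 0.03179395,  0.04114342, -0.06565945]), 'opening': 1.0003312335460608}
```

View pics/scene0.png

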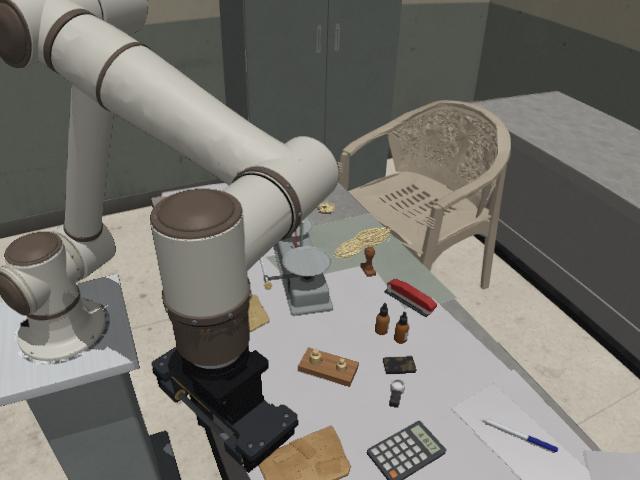

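View pics/top0.png

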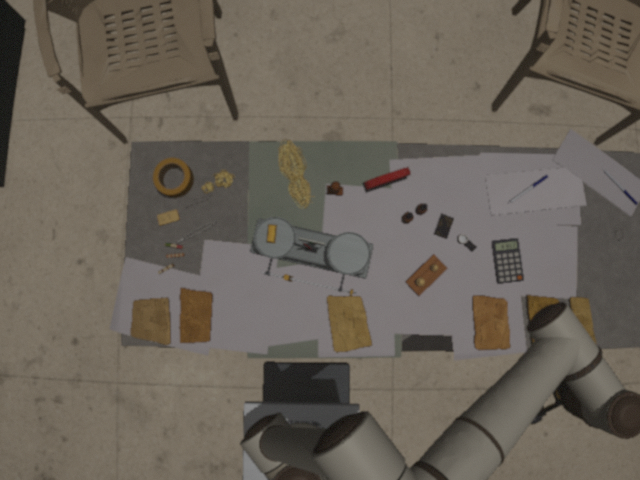

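The top picture shows the balance at about (312,248), turned about -13°. The left pan with the bar is at (272,238), the right pan at (348,253), the poise near (287,277), and the block at (426,275). Next I'll take close views with the wrist camera over the block and the balance.

Run:
```python
from h import *
env.goto([0.44,-0.36,0.28],[-90,0,-40])
f=env.grab_frame('wrist');save(f,'w1.png');print(f['position'],f['orientation'],f['fx'])
find(f,['weight_100_mid','weight_50_mid','weight_block'])
env.goto([0.44,-0.06,0.36],[-90,0,-13])
f=env.grab_frame('wrist');save(f,'w2.png');print(f['position'],f['orientation'])
find(f,['poise_fin','right_pan_floor','left_pan_floor','cast_bar_mid'])
print(env.read_state()['clock'])
a=cv2.imread('pics/w1.png');b=cv2.imread('pics/w2.png')
cv2.imwrite('pics/w12.png',cv2.resize(np.vstack([a,b]),None,fx=.62,fy=.62,interpolation=cv2.INTER_AREA))
```

```text
[ 0.37994665 -0.31192038  0.44155436] [-16.49408965   0.06374902  50.01266243] 370.2574592971882
weight_100_mid 0.62 [ 0.4834 -0.326   0.0345]
weight_50_mid 0.59 [ 0.622  -0.3856  0.0094]
weight_50_mid 0.47 [ 0.5247 -0.3587  0.0324]
weight_block 0.55 [ 0.5054 -0.3341  0.0132]
[ 0.36410297 -0.04454241  0.52135957] [-16.44184187   0.09340423  76.95739402]
poise_fin 0.61 [ 0.737  -0.0844  0.0122]
poise_fin 0.56 [0.4919 0.0355 0.0854]
right_pan_floor 0.92 [ 0.5466 -0.1166  0.1103]
left_pan_floor 0.97 [0.5764 0.0936 0.082 ]
cast_bar_mid 0.6 [0.5991 0.0816 0.0931]
4.3667
```

View pics/w12.png

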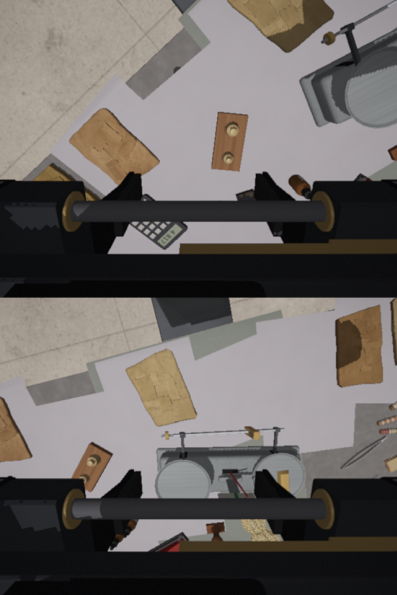

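The wrist view of the block shows the knobs at about (374,208) and (368,253) full size. The view of the balance shows the poise at about (407,218). I'll zoom in on both to get pixel positions.

Run:
```python
import cv2,numpy as np
a=cv2.imread('pics/w1.png')[170:290,320:420];b=cv2.imread('pics/w2.png')[190:330,240:500]
a=cv2.resize(a,None,fx=2.4,fy=2.4,interpolation=cv2.INTER_CUBIC)
b=cv2.resize(b,None,fx=3,fy=3,interpolation=cv2.INTER_CUBIC)
c=np.zeros((600+108,780,3),np.uint8); c[:288,:240]=a; c[288:708]=b
cv2.imwrite('pics/w12c.png',cv2.resize(c,None,fx=.84,fy=.84));
```

```text
(no output)
```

View pics/w12c.png

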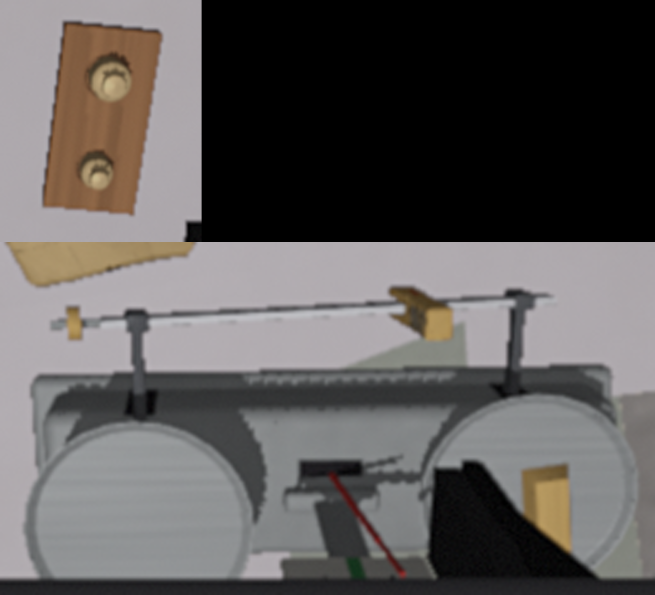

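Run:
```python
from h import *
import numpy as np
f1=dict(position=[0.37994665,-0.31192038,0.44155436],orientation=[-16.49408965,0.06374902,50.01266243])
f2=dict(position=[0.36410297,-0.04454241,0.52135957],orientation=[-16.44184187,0.09340423,76.95739402])
g=env.grab_frame('wrist')
for f in(f1,f2):
    for k in('fx','fy','cx','cy','D'): f[k]=g[k]
A=lambda x,y:(320+x/2.016,170+y/2.016)
B=lambda x,y:(240+x/2.52,190+(y-242)/2.52)
b=onplane(f1,A(113,83),.046);s=onplane(f1,A(98,177),.042)
print('big',b,'small',s,np.linalg.norm((b-s)[:2]))
print('blk',np.mean([onplane(f1,A(*p),.018) for p in[(66,23),(160,33),(132,213),(43,206)]],0))
L=onplane(f2,B(27,515),.114);Rr=onplane(f2,B(252,515),.114);T=onplane(f2,B(140,420),.114)
print('pan',L,Rr,T,(L+Rr)/2)
for z in(.08,.09,.1): print('fin top',onplane(f2,B(439,321),z))
print('posts',onplane(f2,B(137,316),.07),onplane(f2,B(517,294),.05))
find(g,['right_pan_floor'])
```

```text
big [ 0.48594484 -0.32067939  0.046     ] small [ 0.52479486 -0.36047086  0.042     ] 0.05561191961525407
blk [ 0.50709447 -0.34149317  0.018     ]
pan [ 0.53661522 -0.17016629  0.114     ] [ 0.56082045 -0.06525655  0.114     ] [ 0.50194512 -0.10570894  0.114     ] [ 0.54871784 -0.11771142  0.114     ]
fin top [0.49657386 0.04345289 0.08      ]
fin top [0.49357243 0.04145915 0.09      ]
fin top [0.490571   0.03946542 0.1       ]
posts [ 0.46323045 -0.10040362  0.07      ] [0.50044483 0.09084261 0.05      ]
right_pan_floor 0.87 [ 0.5473 -0.1178  0.1108]
```

Run:
```python
from h import *
x,y=.4859,-.3207
env.gripper_to(.5,20)
env.goto([x,y,.09],[-90,0,-45.6])
print(env.move_straight([x,y,.021],rate=.1,force_limit=15))
env.gripper_to(0.0,20); print(env.read_state()['opening']*87)
env.move_straight([x,y,.12]); print(env.read_state()['opening']*87)
env.goto([.548,-.1316,.19],[-90,0,-103])
f=env.grab_frame('wrist');save(f,'w3.png')
print(env.move_straight([.548,-.1316,.118],rate=.08,force_limit=8))
s=env.read_state();print(s['position'],s['clock'],s['force'])
env.gripper_to(.5)
env.move_straight([.548,-.1316,.2],rate=.2)
env.goto([.44,-.06,.36],[-90,0,-13])
f=env.grab_frame('wrist');save(f,'w4.png',(220,170,520,330),2.6);save(f,'w4full.png')
find(f,['weight_100_mid','poise_fin','right_pan_floor','left_pan_floor'])
print(env.read_state()['clock'])
```

```text
False
20.846621496295917
20.605639006057274
False
[ 0.54857866 -0.13162692  0.11856076] 14.2167 [-0.01391828 -0.42007012 -0.68845209]
weight_100_mid 0.59 [ 0.5448 -0.1321  0.13  ]
poise_fin 0.67 [0.4943 0.0364 0.0839]
poise_fin 0.42 [0.5517 0.3498 0.0059]
right_pan_floor 0.8 [ 0.5454 -0.1021  0.1129]
left_pan_floor 0.65 [0.5769 0.07   0.0816]
19.7833
```

View pics/w4.png

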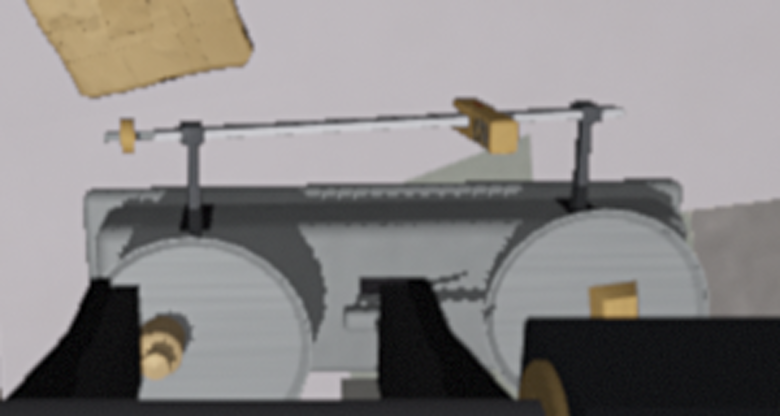

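The weight stands upright on the right pan at crop (160,350), and the left pan is still low. Next I'll straddle the poise, push it to a reading of about 45 g, and look at the pointer with the tool tilted.

```bash
cat >> h.py <<'E'
def bar(t,z,dx=0): return [.484+.225*t+.974*dx,.0003+.974*t-.225*dx,z]
def view(name):
    env.gripper_to(1.0)
    env.goto([.40,-.04,.34],[-90,-25,-13]) if False else env.set_joints(env.inverse_kinematics([.40,-.04,.34],R.from_matrix(R.from_euler('z',-13,degrees=True).as_matrix()@R.from_euler('y',-25,degrees=True).as_matrix()@R.from_euler('x',-90,degrees=True).as_matrix()).as_euler('xyz',degrees=True)))
    f=env.grab_frame('wrist');save(f,name);return f
E
python3 - <<'E'
from h import *
env.gripper_to(.4)
env.goto(bar(.042,.15),[-90,0,-13])
env.move_straight(bar(.042,.077),rate=.12,force_limit=6)
print(env.read_state()['position'])
print(env.move_straight(bar(-.0405,.083),rate=.06,force_limit=6))
s=env.read_state();print(s['position'],s['force'])
env.move_straight(bar(-.031,.083))
f=env.grab_frame('scene');save(f,'s5.png',(230,200,390,330),2)
env.move_straight(bar(-.031,.16),rate=.2)
f=view('w5.png'); print(env.read_state()['clock'])
find(f,['poise_fin'])
a=cv2.imread('pics/s5.png');b=cv2.resize(cv2.imread('pics/w5.png'),(480,360));c=np.zeros((360,800,3),np.uint8);c[:260,:320]=a;c[:,320:]=b;cv2.imwrite('pics/c5.png',c)
E
```

```text
[0.49427698 0.04126158 0.07796732]
False
[ 0.47475628 -0.03903708  0.08287637] [ 0.13601252  0.4319429  -0.21256899]
26.3
poise_fin 0.97 [ 0.4737 -0.0316  0.0891]
```

View pics/c5.png

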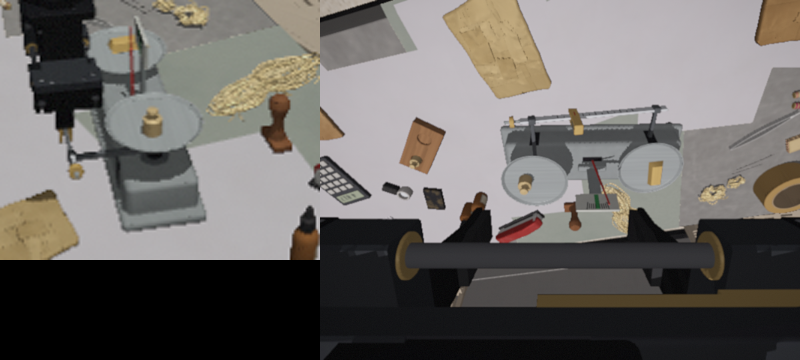

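The poise is now at about 46 g, and the pointer at (605,203) is still right of the green band at (597,200). I'll zoom in to see whether the beam is on the stop.

Run:
```python
import cv2
a=cv2.imread('pics/w5.png')[130:290,225:495]
cv2.imwrite('pics/w5c.png',cv2.resize(a,None,fx=2.9,fy=2.9,interpolation=cv2.INTER_CUBIC))
```

```text
(no output)
```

View pics/w5c.png

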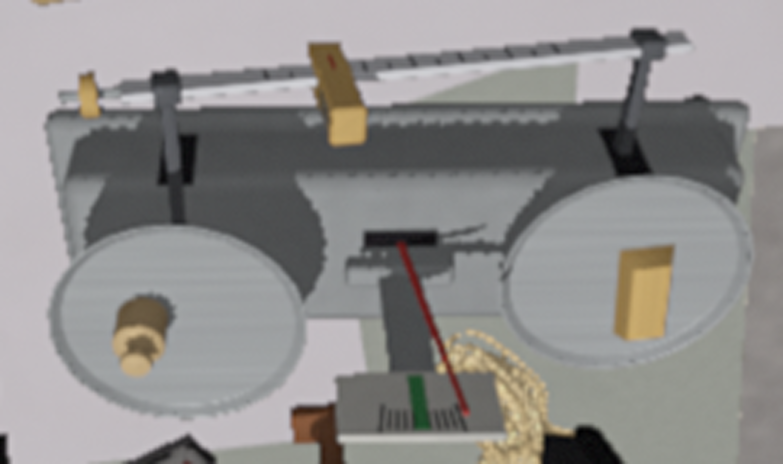

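The pointer tip at (465,410) is at the end of the scale, with the band centre at 419. The beam is on the left-low stop, so the bar is over about 160 g and the 50 g weight is needed.

Run:
```python
from h import *
x,y=.5248,-.3605
env.goto([x,y,.08],[-90,0,-45.6])
env.gripper_to(.45,20)
print(env.move_straight([x,y,.021],rate=.1,force_limit=15))
env.gripper_to(0.0,20); print(env.read_state()['opening']*87)
env.move_straight([x,y,.12],rate=.2)
env.goto([.555,-.1005,.18],[-90,0,-103])
print(env.read_state()['opening']*87)
print(env.move_straight([.555,-.1005,.118],rate=.08,force_limit=8))
env.gripper_to(.4)
env.move_straight([.555,-.1005,.2],rate=.2)
f=view('w6.png'); print(env.read_state()['clock'])
save(f,'w6c.png',(225,130,495,290),2.9)
find(f,['poise_fin','weight_50_mid','weight_100_mid'])
```

```text
False
16.422924623230838
16.33674816971856
False
42.55
poise_fin 0.75 [ 0.4713 -0.0352  0.0869]
weight_100_mid 0.83 [ 0.5411 -0.1341  0.1112]
```

View pics/w6c.png

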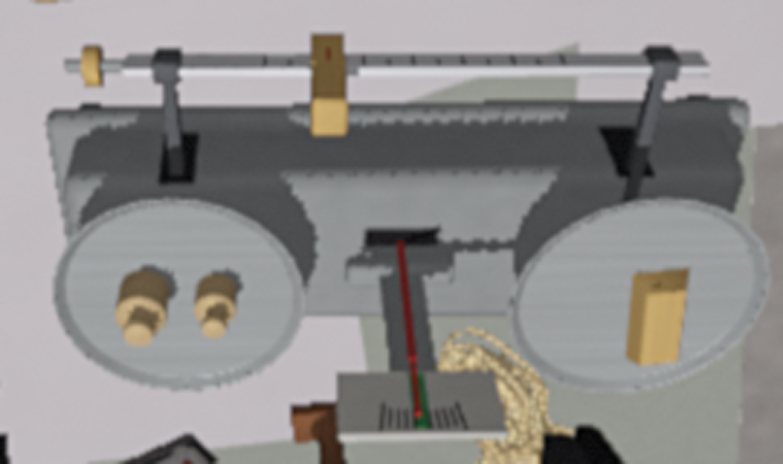

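Both weights stand upright and the pointer is inside the band, at (417,412) with the band centre near 420. I'll check that it has settled and measure by colour.

Run:
```python
from h import *
def m(im):
    h=cv2.cvtColor(im,cv2.COLOR_BGR2HSV)[255:285,330:405].astype(int);s=h[...,1]>120
    red=s&((h[...,0]<8)|(h[...,0]>172));gr=s&(abs(h[...,0]-65)<20)
    for r in range(30):
        a,b=np.where(red[r])[0],np.where(gr[r])[0]
        if len(a) or len(b): print(r+255,a+330,b+330)
m(cv2.imread('pics/w5.png'));print()
for i in range(2):
    env.dwell(.6); f=env.grab_frame('wrist'); 
m(f['image']);save(f,'w7c.png',(335,240,405,290),10)
```

```text
255 [379] []
256 [379] []
258 [380] []
259 [380 381] []
260 [381] [367 368 369]
261 [381] [367 368 369]
262 [381 382] [367 368 369]
263 [382] [367 368 369]
264 [382 383] [367 368 369 370]
265 [383] [367 368 369 370]
266 [383] [367 368 369 370]
267 [383 384] [367 368 369 370]
268 [384] [368 369 370]
269 [384 385] [368 369 370]
270 [384 385] [368 369 370]
271 [384 385] [368 369 370 371]
272 [385] [368 369 370 371]
273 [] [368 369 370 371]
274 [] [368 369 370 371]
275 [] [368 369 370 371]
276 [] [368 369 370 371 372]

255 [366 367] []
256 [367] []
257 [367 368] []
258 [367 368] []
259 [367 368] []
260 [367 368] []
261 [367 368] []
262 [367 368] [370]
263 [368] [370]
264 [368] [370]
265 [368] []
266 [368] []
267 [368] []
268 [368] [371]
269 [368 369] [371]
270 [368 369] [371]
271 [368 369] [371]
272 [368 369] [371]
273 [368 369] [371]
274 [] [371 372]
275 [] [369 370 371 372]
276 [] [369 370 371 372]
```

View pics/w7c.png

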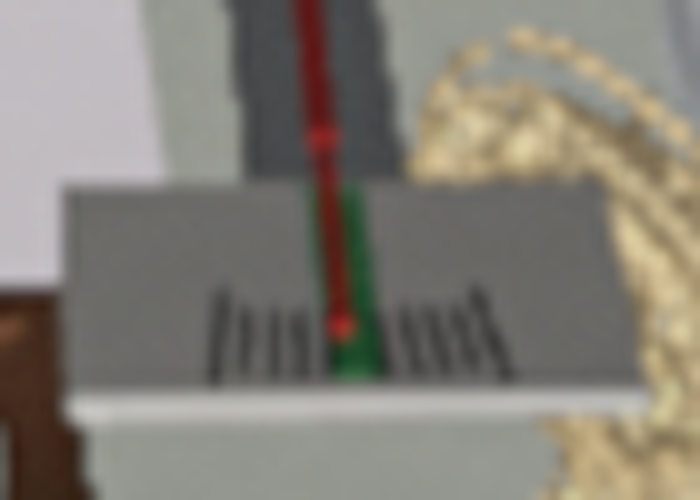

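Run:
```python
from h import *
print(env.read_state()['clock'],env.read_state()['force']); env.close_job()
```

```text
44.0 [ 0.08874936 -0.35771684 -0.74314901]
the job is handed in; nothing more can be done
```

I weighed the bar and handed the job in at 44 s, with the beam resting level and the pointer in the green band. The bar comes out at about 195 g: the 100 g and 50 g weights on the right pan, plus a poise reading of about 46 g.

- **Why the 50 g weight was needed:** with the 100 g weight on the pan and the poise at about 46 g, the beam still sat on the left-low stop. That put the bar above about 160 g.
- **Pointer:** in the last picture, 1.2 s after the view that first showed it in the band, it was still there. It was about 1 pixel right-low of the band centre, roughly -0.01 rad, or up to about -0.017 rad allowing for parallax.
- **Other level checks:** these disagreed slightly. The pan heights gave about 0 and the poise bar slope about +0.004 rad. All are inside ±0.03 rad.
- **Weights and bar:** both weights stood upright on the right pan and the bar lay on its pan. The network did not report the 50 g weight in its last search, so I judged that one by eye from the picture.
- **Bystanders:** no force limit was tripped, and the arm was clear of everything when I handed in. I did not measure the bystanders' positions again at the end.

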